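# Balance the gilded pieces on the domed bumpers to dry

## Robot

A 7-joint arm with a two-finger parallel gripper is mounted at the origin on the work surface. World frame = base frame: x ahead of the robot, y to its left, z up, the work surface at z = 0. Lengths are in m, angles in rad, forces in N, time in s.
With the tool pointing down it reaches from about 0.425 to 0.875 m from the base axis. Payload 4.7 kg.
Tool frame: the origin (TCP) lies at the very end of the fingers, on their centre line; the grasp point (between the pads) lies 19 mm behind it; z points along the fingers, x is the direction in which the jaws open and shut, and the axes are right-handed (so a half turn about z gives the same grasp; the last joint's range is limited). The gripper opens to 85 mm and grips with 20 to 120 N. Pads are 22 mm wide; open, the fingers measure 114 mm over their backs; the gripper's body (76 mm by 85 mm) begins 54 mm behind the grasp point. The pads swing forward as they close: fully open they stand 13 mm farther back than shut.
Start: joints at [-1.238, 0.321, -0.07, 1.45, 0.023, 1.371, -0.057], TCP at [0.204, 0.617, 0.231] pointing down, gripper open.
Joint ranges: [-2.86, 2.86], [-0.3, 2.09], [-1.38, 1.24], [0.06, 2.45], [-1.56, 4.7], [0.09, 2.05], [-2.69, 2.69]. Speed limits (rad/s): [2.57, 2.57, 3.14, 3.14, 3.14, 3.14, 3.14].

## Interface

Orientations are given as a 3x3 rotation matrix whose columns are the frame's x, y, z axes.
In Python, from plant import * gives the robot as it stands.
- The arm moves only by the tool move_arm, never from a script. Its argument "rows" is a list of rows, each an object with "dp": the shift along the tool's x, y, z in m, a list of three; "roll": the turn about the tool's z in rad; "hand": the closure, from -1 (fully open) to 1 (shut). A call has exactly 10 rows; each row is the pose to reach, as a shift and turn from the pose commanded when the call began, along the tool's axes at that moment; what a row does not reach only later rows make up. A row lasts 1/12 s, in which the tool goes at most 41.7 mm and 7.16 degrees, less where a joint would pass 70% of its speed; a pose out of reach is approached as far as the arm can. A call with a gripper value outside its range is refused whole. The fingers move at their own pace and stop on an object; "squeeze" is the grip in N (left out, the last holds). Time passes only in rows, so rows that repeat a pose let the fingers close, or fill a call up. It gives the time, the measured TCP pose, the force and the opening at its end, in the units of the state.
- get_state(): the state, without advancing time (a new reading comes with each control period).
- grab_frame(name): name is "side" or "top" or "wrist"; returns the picture (420x560x3 uint8, red, green, blue); there is no depth.
- camera_model(name): a dict with "K" (3x3 intrinsics, pixels), "eye" and "orientation" of the camera in the world. Camera axes: x right, y up, looking along -z (the intrinsics and any distortion apply to the point x, -y, -z); pixel columns grow to the right and rows downward; lengths in m; the calibration is good to about 2 mm. A picture is of the moment at which its call begins: read the wrist's pose just before it. camera_model takes no time and is no camera call; for the wrist camera it gives the pose at the moment of the call.
- job_done(): hands the job in, once; it reports no verdict.
The state is a dict: "clock": time; "joint_pos": joint angles; "joint_velocities": joint speeds; "joint_torque": joint torques, N m; "position": TCP position; "orientation": TCP orientation; "ft_force": force on the tool from outside, world axes, zero at the start; "wrist_torque": the same for the moment, N m; "finger_gap": finger opening in m.
Only numpy, scipy, OpenCV 4.12 (cv2) and the standard library are available. Lean on these libraries where they do the work, as an engineer would, in place of code of your own. Each camera call takes 0.05 s, during which the arm holds its last target. There are 200 camera calls.

## Task

Put the two freshly gilded pieces, the frame corner and the straight moulding, up to dry: one on each domed rubber bumper, gilt face up, balanced nearly level on the very top of the dome with nothing else touching it. The plaster is brittle, so set them down gently, and do not disturb the pencil box or the nail set.

Things in the scene. Friction and masses are not known exactly. Their poses are not given: they have to be found in the camera images.
- corner_balance (a point): the frame corner, a loose L-shaped plaster piece, gilt on top, about 0.2 kg. This point is its balance point (centre of mass in plan), 11 mm above its underside; it lies on the line that halves the L, 65 mm from the outer tip and 13 mm from the inner corner. x and y run along the two legs, away from the outer tip; z points up out of the gilt face
- rail_balance (a point): the straight moulding, a loose plaster bar, gilt on top, 150 mm long (x), 45 mm wide (y), 22 mm thick with a central ridge to 28 mm, about 0.16 kg. This point is its middle and balance point, 11 mm above its underside; z points up out of the gilt face
- bumper_low_top (a point): the lower bumper: black rubber dome, 118 mm across, a 50 mm high cap of a ball of 60 mm radius, in the middle of a 130 mm square plywood pad 8 mm thick screwed to the bench. This point is the very top of the dome, 58 mm above the bench, z up. The soft rubber grips well (friction about 1) and rocking on it dies out
- bumper_high_top (a point): the higher bumper: black rubber dome, 118 mm across, a 50 mm high cap of a ball of 60 mm radius, in the middle of a 130 mm square plywood pad 28 mm thick screwed to the bench. This point is the very top of the dome, 78 mm above the bench, z up. The soft rubber grips well (friction about 1) and rocking on it dies out
- corner: the frame corner as a body; origin straight under its balance point, on its underside. Legs 110 mm long outside, 55 mm wide, 22 mm thick with a ridge to 28 mm: one covers x -46 to 64, y -46 to 9 mm, the other x -46 to 9, y -46 to 64 mm; inner corner at (9, 9). Grip a leg across its 55 mm width, beyond the inner corner
- rail: the same straight moulding as a body; origin under its middle, on its underside
- bumper_low: the lower bumper as a whole; origin under its middle, on the bench
- bumper_high: the higher bumper as a whole; origin under its middle, on the bench
- pencil_box: closed wooden pencil box, 200 mm (x) by 65 mm by 42 mm high, loose, to be left alone; origin in the middle of its underside
- nail_set: steel nail set (punch), 130 mm long (along its x), 15 mm thick, loose, to be left alone; origin near its middle, on its underside
- easel: red steel easel stand with a spring clip at its head, base 90 by 110 mm, 195 mm tall, fixed to the bench, not needed; origin in the middle of its underside
Mind the look-alikes: they are no part of the job. What is meant by the rail is not grey, and is the larger of those in its own colour. Leave any green look-alike of the corner alone.

How it is judged:
By the outcome, as a careful person would: the job done as asked, in the order asked, and still so for the second after the job is handed in, with the robot touching nothing.
It also fails if it takes over 58 s, if anything falls off the work surface, if the arm or the gripper's body presses on something with over 40 N, if the wrist force passes 120 N, or if a joint passes its speed limit or range.

## Working session

There is one attempt and no reset: what is moved stays moved. The work goes in short steps, Python scripts to look and compute and a tool call to move; the robot and the scene stay as the last step left them, time stands still between calls to the robot, and variables do not carry over. Pictures are saved under pics/ and viewed, about 8 in all and at most 12, crops included, and the job is handed in when it is done.

Besides the shell and the picture viewer there is one more tool, called as name(argument=value, ...) on one line, values as JSON. move_arm: Moves the arm, as the interface text tells. Its arguments: {"type":"object","properties":{"rows":{"type":"array","items":{"type":"object","properties":{"dp":{"type":"array","items":{"type":"number"}},"roll":{"type":"number"},"hand":{"type":"number"}}}},"squeeze":{"type":"number"}},"required":["rows"]}

```bash
ls; mkdir -p pics
python3 - <<'E'
from plant import *
import cv2,numpy as np
for n in ("top","side"):
    im=grab_frame(n); cv2.imwrite(f"pics/{n}0.png",im[:,:,::-1])
    m=camera_model(n); print(n,m)
s=get_state();print(s["clock"],s["position"],s["orientation"],s["finger_gap"])
E
```

```text
pics
top {'K': array([[378.89516952,   0.        , 272.18857334],
       [  0.        , 378.89516952, 211.21437109],
       [  0.        ,   0.        ,   1.        ]]), 'eye': array([0.38183371, 0.03924739, 1.23072953]), 'orientation': array([[ 0.02892359,  0.99682325, -0.07420805],
       [-0.99949107,  0.02784186, -0.01557051],
       [-0.01345496,  0.07462064,  0.99712122]])}
side {'K': array([[522.98789357,   0.        , 287.92953802],
       [  0.        , 522.98789357, 215.1239032 ],
       [  0.        ,   0.        ,   1.        ]]), 'eye': array([-0.28491442,  1.02562828,  1.46045503]), 'orientation': array([[-8.03556609e-01,  4.45473958e-01, -3.94778076e-01],
       [-5.95228075e-01, -6.00763019e-01,  5.33654696e-01],
       [ 5.61200408e-04,  6.63804752e-01,  7.47905700e-01]])}
0.1 [0.20364197 0.61677543 0.23034062] [[ 3.13437908e-01  9.49608599e-01 -4.32351003e-04]
 [ 9.49607145e-01 -3.13438186e-01 -1.66553257e-03]
 [-1.71711936e-03  1.11477442e-04 -9.99998520e-01]] 0.08557183296078738
```

View pics/top0.png

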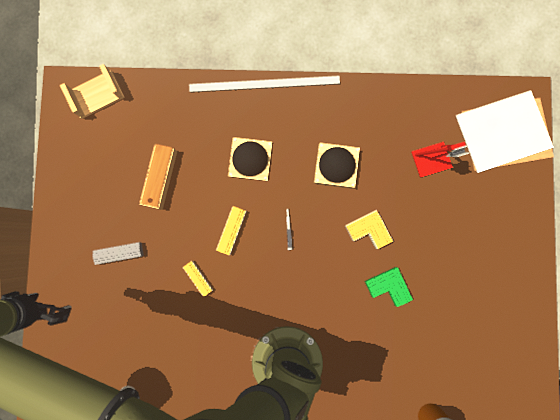

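View pics/side0.png

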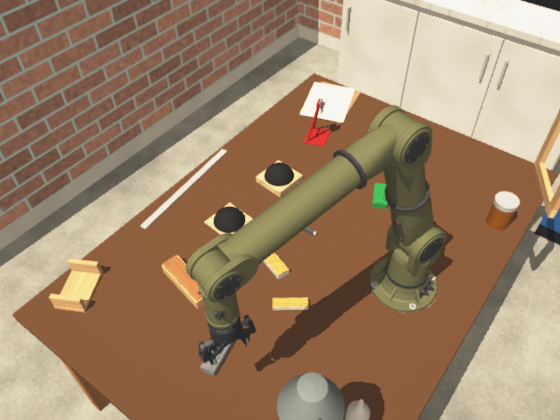

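The rail candidates in the top view are the grey bar (118,254), the big yellow bar (232,230) and the small yellow bar (198,278). The big yellow one fits, being not grey and the larger of its colour. The corner candidates are yellow (370,229) and green (390,286), and the yellow one fits. The domes are at (250,158) and (337,165). I'll measure next and check with an enlarged crop.

```bash
cat > h.py <<'E'
from plant import *
import cv2,numpy as np
def ray(m,uv):
    K=m["K"];u,v=uv
    d=np.array([(u-K[0,2])/K[0,0],-(v-K[1,2])/K[1,1],-1.]);return m["eye"],m["orientation"]@d
def onplane(m,uv,z):
    e,d=ray(m,uv);return (e+d*(z-e[2])/d[2])
def tri(rs):
    A=0;b=0
    for e,d in rs:
        d=d/np.linalg.norm(d);P=np.eye(3)-np.outer(d,d);A=A+P;b=b+P@e
    return np.linalg.solve(A,b)
def proj(m,p):
    q=m["orientation"].T@(np.asarray(p)-m["eye"]);K=m["K"]
    return np.array([K[0,2]+K[0,0]*q[0]/-q[2],K[1,2]-K[1,1]*q[1]/-q[2]])
def hsv(im): return cv2.cvtColor(im,cv2.COLOR_RGB2HSV)
def blobs(mask,amin):
    c,_=cv2.findContours(mask.astype(np.uint8),cv2.RETR_EXTERNAL,cv2.CHAIN_APPROX_NONE)
    return [k for k in c if cv2.contourArea(k)>amin]
E
python3 - <<'E'
from h import *
m=camera_model("top");im=cv2.imread("pics/top0.png")[:,:,::-1].copy();H=hsv(im)
y=(H[...,0]>18)&(H[...,0]<38)&(H[...,1]>90)&(H[...,2]>120)
for c in blobs(y,150):
    r=cv2.minAreaRect(c);b=cv2.boxPoints(r);M=cv2.moments(c)
    cen=(M['m10']/M['m00'],M['m01']/M['m00'])
    print("Y",np.round(cen,1),cv2.contourArea(c),np.round(r[1],1),onplane(m,r[0],.015).round(4),"sz",[np.linalg.norm(onplane(m,b[i],.015)-onplane(m,b[i+1],.015)).round(3) for i in (0,1)],[onplane(m,q,.015).round(3)[:2] for q in b])
    print("  poly",[onplane(m,q[0],.02).round(3)[:2].tolist() for q in cv2.approxPolyDP(c,3,True)])
k=(H[...,2]<60)
k=H[...,2]<75
for c in blobs(k,600):
    M=cv2.moments(c);cen=(M['m10']/M['m00'],M['m01']/M['m00'])
    if 220<cen[0]<370 and 130<cen[1]<190: print("D",cen,cv2.contourArea(c),cv2.minEnclosingCircle(c),onplane(m,cen,.03))
mt=camera_model("side");im2=cv2.imread("pics/side0.png")[:,:,::-1].copy()
a=im[195:310,170:420];b=im2[150:300,150:350]
a=cv2.resize(a,None,fx=3,fy=3,interpolation=2);b=cv2.resize(b,(750,240)) if 0 else cv2.resize(im2[150:235,190:310],None,fx=3,fy=3,interpolation=2)
o=np.zeros((600,750,3),np.uint8);o[:345]=a;o[345:600,:360]=b
o[345:,370:750]=cv2.resize(im2[225:310,190:317],(380,255),interpolation=2)
cv2.imwrite("pics/crop1.png",o[:,:,::-1])
E
```

```text
Y [ 41.2 397.5] 3557.5 [114.1  45.7] [-0.1486  0.7565  0.015 ] sz [np.float64(0.138), np.float64(0.364)] [array([-0.147,  0.951]), array([-0.018,  0.902]), array([-0.15 ,  0.563]), array([-0.277,  0.614])]
  poly [[-0.021, 0.9], [-0.163, 0.888], [-0.196, 0.813], [-0.188, 0.582], [-0.152, 0.562]]
Y [260.  361.2] 434.5 [19. 42.] [-0.0011  0.078   0.015 ] sz [np.float64(0.128), np.float64(0.06)] [array([-0.066,  0.106]), array([0.062, 0.11 ]), array([0.064, 0.05 ]), array([-0.064,  0.046])]
  poly [[0.064, 0.088], [0.012, 0.108], [-0.063, 0.087], [-0.035, 0.047], [-0.026, 0.057], [-0.044, 0.062], [-0.011, 0.07], [0.003, 0.101], [0.001, 0.07], [0.037, 0.065], [0.044, 0.049]]
Y [196.9 278.4] 336.0 [36.  10.8] [0.2506 0.2913 0.015 ] sz [np.float64(0.034), np.float64(0.115)] [array([0.286, 0.34 ]), array([0.306, 0.313]), array([0.215, 0.243]), array([0.195, 0.27 ])]
  poly [[0.306, 0.312], [0.283, 0.336], [0.201, 0.263], [0.217, 0.244]]
Y [370.3 229.2] 793.0 [35.3 34.4] [ 0.4115 -0.2519  0.015 ] sz [np.float64(0.111), np.float64(0.112)] [array([ 0.435, -0.177]), array([ 0.487, -0.275]), arr
[... 352 characters left out ...]
ly [[0.485, 0.184], [0.346, 0.234], [0.331, 0.198], [0.47, 0.145]]
Y [98.2 90.3] 885.0 [37.1 38. ] [0.8621 0.6602 0.015 ] sz [np.float64(0.126), np.float64(0.128)] [array([0.888, 0.747]), array([0.949, 0.637]), array([0.837, 0.574]), array([0.776, 0.684])]
  poly [[0.946, 0.634], [0.939, 0.647], [0.909, 0.638], [0.859, 0.729], [0.856, 0.705], [0.789, 0.654], [0.832, 0.577], [0.848, 0.598], [0.862, 0.589]]
D (336.8964085905071, 164.48312578956865) 923.5 ((336.91070556640625, 164.17857360839844), 17.88976287841797) [ 0.62688849 -0.14468977  0.03      ]
D (249.8125829069547, 158.43282167898425) 879.5 ((249.73077392578125, 158.1923065185547), 17.40792465209961) [0.63924271 0.13481895 0.03      ]
```

View pics/crop1.png

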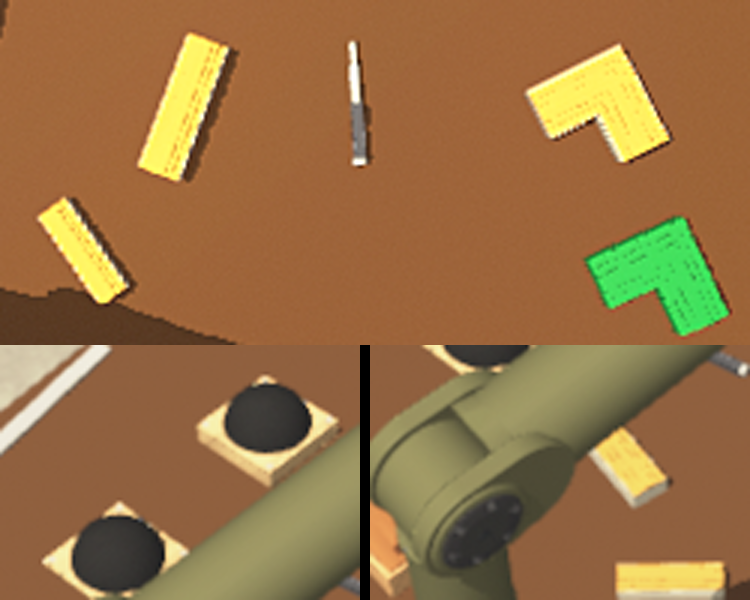

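The bumper at the right of the top view, world ≈(0.627,-0.145), has the thick pad, so it is the high one. The low one is at ≈(0.639,0.135). Both yellow pieces lie gilt up, so the chosen targets are confirmed: the corner at crop (600,105) and the larger yellow bar at crop (185,105). I'll set out and look from the wrist near the bumpers on the way.

move_arm(rows=[{"dp": [-0.02, 0.033, -0.01], "roll": 0.08, "hand": -1}, {"dp": [-0.042, 0.066, -0.03], "roll": 0.16, "hand": -1}, {"dp": [-0.063, 0.1, -0.05], "roll": 0.25, "hand": -1}, {"dp": [-0.083, 0.131, -0.06], "roll": 0.33, "hand": -1}, {"dp": [-0.103, 0.164, -0.07], "roll": 0.41, "hand": -1}, {"dp": [-0.123, 0.197, -0.08], "roll": 0.5, "hand": -1}, {"dp": [-0.144, 0.23, -0.09], "roll": 0.6, "hand": -1}, {"dp": [-0.164, 0.262, -0.1], "roll": 0.7, "hand": -1}, {"dp": [-0.185, 0.295, -0.11], "roll": 0.8, "hand": -1}, {"dp": [-0.205, 0.328, -0.12], "roll": 0.9, "hand": -1}])

```text
clock: 0.93
position: [0.4517, 0.3179, 0.3516]
orientation: [[0.94, 0.34, -0.0], [0.34, -0.94, 0.0], [-0.0, -0.0, -1.0]]
ft_force: [0.8, 0.9, -0.1]
finger_gap: 0.0855
```

move_arm(rows=[{"dp": [0.003, 0.035, -0.005], "roll": 0.09, "hand": -1}, {"dp": [0.006, 0.07, -0.01], "roll": 0.18, "hand": -1}, {"dp": [0.009, 0.105, -0.015], "roll": 0.27, "hand": -1}, {"dp": [0.012, 0.14, -0.02], "roll": 0.36, "hand": -1}, {"dp": [0.015, 0.175, -0.025], "roll": 0.45, "hand": -1}, {"dp": [0.018, 0.21, -0.03], "roll": 0.54, "hand": -1}, {"dp": [0.021, 0.245, -0.035], "roll": 0.63, "hand": -1}, {"dp": [0.024, 0.28, -0.04], "roll": 0.72, "hand": -1}, {"dp": [0.027, 0.315, -0.045], "roll": 0.81, "hand": -1}, {"dp": [0.031, 0.349, -0.05], "roll": 0.9, "hand": -1}])

```text
clock: 1.77
position: [0.6006, 0.001, 0.4014]
orientation: [[0.851, -0.525, -0.0], [-0.525, -0.851, 0.0], [-0.0, -0.0, -1.0]]
ft_force: [1.3, -0.5, 0.7]
finger_gap: 0.0852
```

Run:
```python
from h import *
m=camera_model("wrist");s=get_state()
im=grab_frame("wrist");cv2.imwrite("pics/w1.png",im[:,:,::-1])
R=s["orientation"];print(s["clock"],s["position"].round(4) if hasattr(s["position"],'round') else s["position"],np.round(R,3).tolist())
print(m["eye"],m["K"],(np.array(R).T@(m["eye"]-s["position"])).round(4),(np.array(R).T@m["orientation"]).round(3))
for p in [(.627,-.145,.078),(.639,.135,.058),(.4245,-.2557,.02),(.407,.19,.02)]: print(proj(m,p))
```

```text
1.7667 [0.6006 0.001  0.4014] [[0.851, -0.525, -0.0], [-0.525, -0.851, 0.0], [-0.0, -0.0, -1.0]]
[0.63813479 0.0608042  0.5434502 ] [[294.7682657    0.         278.94136388]
 [  0.         294.7682657  206.34752343]
 [  0.           0.           1.        ]] [ 0.0006 -0.0706 -0.142 ] [[ 1.     0.001  0.001]
 [ 0.001 -0.96  -0.28 ]
 [ 0.001  0.28  -0.96 ]]
[337.8172411  231.96634558]
[254.17116311  76.7288417 ]
[271.87539057 312.53079892]
[125.24132026 127.34915122]
```

View pics/w1.png

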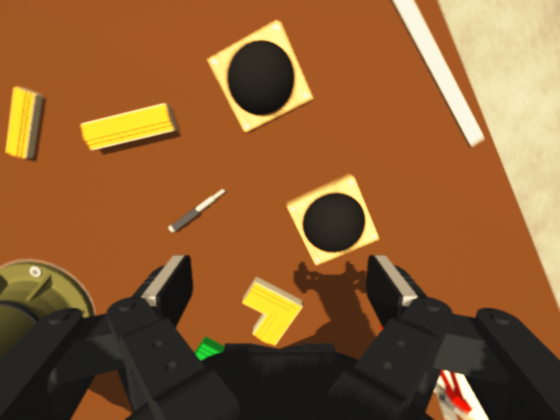

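The view shows the low bumper at (261,77), the high bumper at (333,222), the rail at (128,127), the corner at (272,310) and the nail set at (197,210). I'll measure the pads and pieces from this view and the top view.

Run:
```python
from h import *
W=cv2.imread("pics/w1.png")[:,:,::-1].copy();T=cv2.imread("pics/top0.png")[:,:,::-1].copy()
for nm,im in (("wrist",W),("top",T)):
    m=camera_model(nm);H=hsv(im)
    dark=(H[...,2]<75);pad=(H[...,0]>12)&(H[...,0]<32)&(H[...,2]>185)&(H[...,1]<165)
    for g,zz in (((.627,-.145),(.028,.078)),((.639,.135),(.008,.058))):
        c0=proj(m,(*g,zz[0]));w=np.zeros(pad.shape,bool);u,v=c0.astype(int);r=62 if nm=="wrist" else 30
        w[max(0,v-r):v+r,max(0,u-r):u+r]=1
        hull=blobs(pad&w,60)
        if not hull: print("none");continue
        h=cv2.convexHull(np.vstack(hull))
        q=h.reshape(-1,2).astype(np.float32)
        P=np.array([onplane(m,x,zz[0])[:2] for x in q])*1000
        r=cv2.minAreaRect(P.astype(np.float32));print(nm,"pad",np.round(r[0],1),np.round(r[1],1),round(r[2],1))
        d=[k for k in blobs(dark&w,250) if 1]
        d=max(d,key=cv2.contourArea);P=np.array([onplane(m,x[0],zz[0])[:2] for x in d])*1000
        e=cv2.fitEllipse(P.astype(np.float32));print("   dome",np.round(e[0],1),np.round(e[1],1))
    y=(H[...,0]>20)&(H[...,0]<36)&(H[...,1]>160)&(H[...,2]>140)
    for c in blobs(y,150):
        M=cv2.moments(c);cen=(M['m10']/M['m00'],M['m01']/M['m00']);p=onplane(m,cen,.022)
        if np.hypot(*(p[:2]-[.42,-.25]))<.06 or np.hypot(*(p[:2]-[.407,.19]))<.06:
            P=np.array([onplane(m,x[0],.022)[:2] for x in c])*1000
            r=cv2.minAreaRect(P.astype(np.float32))
            print(nm,np.round(p*1000,1),"rect",np.round(r[0],1),np.round(r[1],1),round(r[2],1),[np.round(a).tolist() for a in cv2.boxPoints(r)])
```

```text
wrist pad [ 624.7 -194.8] [217.1 131.5] 83.4
   dome [ 628.6 -159.3] [110.2 111.1]
wrist pad [652.3 123.8] [133.1 133.6] 83.1
   dome [651.5 122.5] [106.6 112.3]
wrist [ 422.1 -263.7   22. ] rect [ 407.  -261.6] [111.6 110.6] 26.9 [[332.0, -237.0], [382.0, -336.0], [482.0, -286.0], [432.0, -187.0]]
wrist [416.6 180.8  22. ] rect [415.2 180.6] [ 40.3 153.5] 70.1 [[336.0, 188.0], [481.0, 136.0], [494.0, 173.0], [350.0, 226.0]]
top pad [ 627.7 -143.4] [133.7 133. ] 84.1
   dome [ 627.5 -145. ] [110.  111.1]
top pad [644.5 137.6] [133.  132.8] 84.8
   dome [644.1 136.6] [109.9 111. ]
```

```bash
cat > meas.py <<'E'
from h import *
def pads(nm,im,m,out=True):
    H=hsv(im);pad=(H[...,0]>12)&(H[...,0]<32)&(H[...,2]>150)&(H[...,1]<165)
    for g,z in (((.627,-.15),.028),((.645,.132),.008)):
        c0=proj(m,(*g,z));w=np.zeros(pad.shape,np.uint8)
        f=m["K"][0,0]/np.linalg.norm(m["eye"]-[*g,z]);cv2.circle(w,tuple(int(t) for t in c0),int(f*.115),1,-1)
        b=blobs(pad&(w>0),60)
        if not b: continue
        P=np.array([onplane(m,x[0],z)[:2] for x in np.vstack(b)])*1000
        r=cv2.minAreaRect(P.astype(np.float32));print(nm,"pad",np.round(r[0],1),np.round(r[1],1),round(r[2],1))
def yel(nm,im,m,z=.022):
    H=hsv(im);y=(H[...,0]>18)&(H[...,0]<38)&(H[...,1]>130)&(H[...,2]>140)
    for c in blobs(y,120):
        M=cv2.moments(c);cen=(M['m10']/M['m00'],M['m01']/M['m00']);p=onplane(m,cen,z)
        if min(np.hypot(*(p[:2]-[.42,-.25])),np.hypot(*(p[:2]-[.407,.19])))<.07:
            P=np.array([onplane(m,x[0],z)[:2] for x in c])*1000
            r=cv2.minAreaRect(P.astype(np.float32))
            print(nm,np.round(p*1000,1),"rect",np.round(r[0],1),np.round(r[1],1),round(r[2],1),[np.round(a).tolist() for a in cv2.boxPoints(r)])
E
python3 - <<'E'
from meas import *
for nm in ("wrist","side","top"):
    m=camera_model(nm);im=grab_frame(nm);cv2.imwrite(f"pics/{nm}2.png",im[:,:,::-1]);print(m["eye"],list(m))
    pads(nm,im,m);yel(nm,im,m)
s=get_state();print(s["clock"],s["position"])
E
```

```text
[0.64054463 0.05260623 0.54351649] ['K', 'eye', 'orientation']
wrist pad [ 627.8 -141.1] [136.  131.1] 84.1
wrist pad [644.4 137.6] [130.9 130.9] 84.8
wrist [ 424.  -252.4   22. ] rect [ 408.9 -250.9] [113.  111.4] 28.5 [[333.0, -229.0], [386.0, -327.0], [485.0, -273.0], [432.0, -175.0]]
wrist [407.7 190.   22. ] rect [406.5 190.9] [ 45.  154.6] 71.2 [[326.0, 195.0], [472.0, 145.0], [487.0, 187.0], [341.0, 237.0]]
[-0.28491442  1.02562828  1.46045503] ['K', 'eye', 'orientation']
side pad [ 621.  -132.2] [157.8 149.4] 85.3
side pad [640.6 139.9] [140.7 139.8] 85.0
side [404.2 189.8  22. ] rect [407.1 188.7] [ 40.4 150.2] 71.5 [[329.0, 193.0], [472.0, 146.0], [485.0, 184.0], [342.0, 232.0]]
side [ 422.4 -253.4   22. ] rect [ 410. -249.] [110.  108.7] 28.1 [[336.0, -227.0], [387.0, -323.0], [484.0, -271.0], [433.0, -175.0]]
[0.38183371 0.03924739 1.23072953] ['K', 'eye', 'orientation']
top pad [ 635.1 -150.2] [222.9 215.5] 70.3
top pad [645.8 133.5] [224.4 220.3] 35.5
top [ 422.8 -255.3   22. ] rect [ 409.  -251.6] [105.6 109.7] 28.1 [[337.0, -228.0], [388.0, -325.0], [481.0, -275.0], [430.0, -178.0]]
top [406.8 188.8  22. ] rect [407.7 189.7] [ 44.4 150.9] 71.7 [[329.0, 192.0], [472.0, 145.0], [486.0, 187.0], [343.0, 234.0]]
1.9667 [0.60042629 0.00187528 0.40078342]
```

View pics/side2.png

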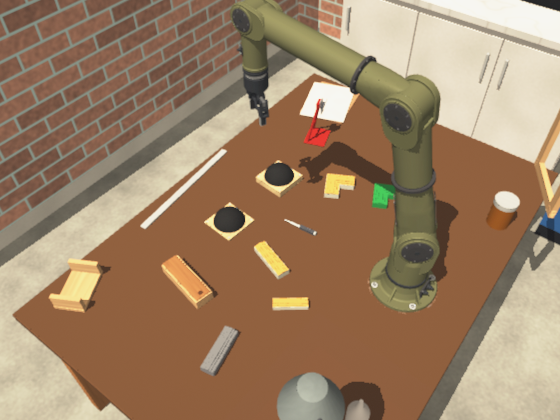

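Once settled, all the cameras agree, so the earlier 13 mm discrepancy was only arm motion. The corner's balance point is ≈(421,-254) mm with its legs at 118° and 208°. The high top is ≈(628,-143), the low top ≈(644.5,137.5), and the rail ≈(407,190). I'm moving over the corner's second leg.

move_arm(rows=[{"dp": [-0.002, 0.035, 0.02], "roll": 0.06, "hand": -1}, {"dp": [-0.004, 0.07, 0.042], "roll": 0.12, "hand": -1}, {"dp": [-0.006, 0.105, 0.064], "roll": 0.18, "hand": -1}, {"dp": [-0.008, 0.14, 0.086], "roll": 0.24, "hand": -1}, {"dp": [-0.01, 0.175, 0.108], "roll": 0.3, "hand": -1}, {"dp": [-0.012, 0.21, 0.13], "roll": 0.36, "hand": -1}, {"dp": [-0.014, 0.245, 0.152], "roll": 0.42, "hand": -1}, {"dp": [-0.015, 0.28, 0.174], "roll": 0.48, "hand": -1}, {"dp": [-0.016, 0.315, 0.196], "roll": 0.525, "hand": -1}, {"dp": [-0.017, 0.347, 0.216], "roll": 0.525, "hand": -1}])

```text
clock: 2.8
position: [0.4042, -0.2836, 0.1839]
orientation: [[0.479, -0.878, 0.001], [-0.878, -0.479, 0.002], [-0.001, -0.001, -1.0]]
ft_force: [0.6, 0.0, -0.1]
finger_gap: 0.0852
```

Run:
```python
from meas import *
for i in range(3): grab_frame("wrist")
nm="wrist";m=camera_model(nm);s=get_state();im=grab_frame(nm);cv2.imwrite(f"pics/w3.png",im[:,:,::-1])
yel(nm,im,m);pads(nm,im,m)
print(s["clock"],s["position"].round(4),s["orientation"].round(3).tolist(),s["ft_force"])
```

```text
wrist [ 426.8 -250.5   22. ] rect [ 410.7 -249. ] [109.8 111. ] 28.4 [[336.0, -226.0], [389.0, -324.0], [485.0, -272.0], [433.0, -174.0]]
2.95 [ 0.403  -0.2843  0.1838] [[0.476, -0.88, -0.003], [-0.88, -0.476, 0.002], [-0.003, 0.001, -1.0]] [0.87172295 0.84015582 1.01908703]
```

View pics/w3.png

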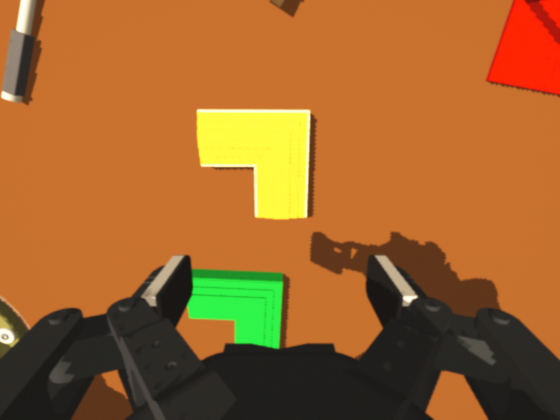

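The corner sits under the jaws' line at the (280,165) leg, and the grip offset is right to about 1 mm. The green look-alike is well clear in world terms, with its tip at x≈0.30. Descending.

move_arm(rows=[{"dp": [0, 0, 0.025], "roll": 0, "hand": -1}, {"dp": [0, 0, 0.05], "roll": 0, "hand": -1}, {"dp": [0, 0, 0.075], "roll": 0, "hand": -1}, {"dp": [0, 0, 0.1], "roll": 0, "hand": -1}, {"dp": [0, 0, 0.12], "roll": 0, "hand": -1}, {"dp": [0, 0, 0.14], "roll": 0, "hand": -1}, {"dp": [0, 0, 0.155], "roll": 0, "hand": -1}, {"dp": [0, 0, 0.167], "roll": 0, "hand": -1}, {"dp": [0, 0, 0.177], "roll": 0, "hand": -1}, {"dp": [0, 0, 0.177], "roll": 0, "hand": -1}])

```text
clock: 3.83
position: [0.4052, -0.2826, 0.0069]
orientation: [[0.48, -0.877, -0.002], [-0.877, -0.48, 0.001], [-0.002, 0.001, -1.0]]
ft_force: [-0.4, 0.4, 0.3]
finger_gap: 0.0854
```

Run:
```python
from meas import *
s=get_state();im=grab_frame("wrist");cv2.imwrite(f"pics/w4.png",im[:,:,::-1])
print(s["clock"],s["position"].round(4),s["ft_force"])
```

```text
3.8333 [ 0.4052 -0.2826  0.0069] [-0.40352013  0.41527365  0.30214563]
```

View pics/w4.png

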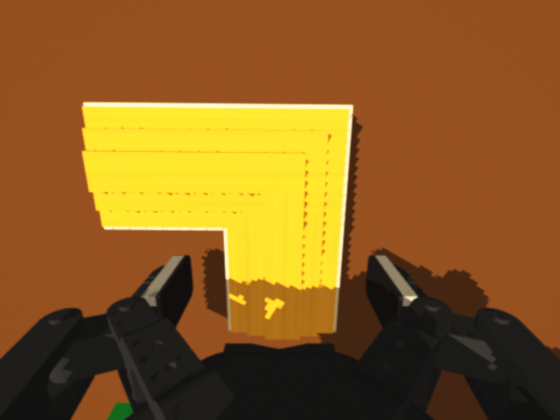

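The leg at (282,290) is centred between the pads and the inner finger is clear of the inner corner. Closing.

move_arm(rows=[{"dp": [0, 0, 0.004], "roll": 0, "hand": -0.6}, {"dp": [0, 0, 0.004], "roll": 0, "hand": -0.4}, {"dp": [0, 0, 0.004], "roll": 0, "hand": -0.2}, {"dp": [0, 0, 0.004], "roll": 0, "hand": 0}, {"dp": [0, 0, 0.004], "roll": 0, "hand": 0.2}, {"dp": [0, 0, 0.004], "roll": 0, "hand": 0.2}, {"dp": [0, 0, 0.004], "roll": 0, "hand": 0.2}, {"dp": [0, 0, 0.004], "roll": 0, "hand": 0.2}, {"dp": [0, 0, 0.004], "roll": 0, "hand": 0.2}, {"dp": [0, 0, 0.004], "roll": 0, "hand": 0.2}], squeeze=50)

```text
clock: 4.72
position: [0.4058, -0.2847, 0.0052]
orientation: [[0.477, -0.879, 0.002], [-0.879, -0.477, 0.0], [0.001, -0.001, -1.0]]
ft_force: [-1.2, 0.2, 6.1]
finger_gap: 0.0538
```

move_arm(rows=[{"dp": [0, 0, 0.0], "roll": 0, "hand": 0.3}, {"dp": [0, 0, -0.004], "roll": 0, "hand": 0.3}, {"dp": [0, 0, -0.01], "roll": 0, "hand": 0.3}, {"dp": [0, 0, -0.02], "roll": 0, "hand": 0.3}, {"dp": [0, 0, -0.035], "roll": 0, "hand": 0.3}, {"dp": [0, 0, -0.055], "roll": 0, "hand": 0.3}, {"dp": [0, 0, -0.08], "roll": 0, "hand": 0.3}, {"dp": [0, 0, -0.11], "roll": 0, "hand": 0.3}, {"dp": [0, 0, -0.14], "roll": 0, "hand": 0.3}, {"dp": [0, 0, -0.16], "roll": 0, "hand": 0.3}])

```text
clock: 5.55
position: [0.4055, -0.2854, 0.1675]
orientation: [[0.477, -0.879, 0.003], [-0.879, -0.477, -0.001], [0.002, -0.002, -1.0]]
ft_force: [1.5, -0.2, -2.6]
finger_gap: 0.0538
```

Run:
```python
from meas import *
for i in range(3): grab_frame("wrist")
m=camera_model("wrist");s=get_state();im=grab_frame("wrist");cv2.imwrite("pics/w5.png",im[:,:,::-1])
p=s["position"];R=s["orientation"];print(s["clock"],p.round(4),R.round(3).tolist(),s["ft_force"],s["finger_gap"])
H=hsv(im);y=(H[...,0]>18)&(H[...,0]<38)&(H[...,1]>130)&(H[...,2]>140)
c=max(blobs(y,500),key=cv2.contourArea)
q=cv2.approxPolyDP(c,5,True).reshape(-1,2)
for t in (.018,.022): # top face height above TCP
  print(t,[(x.tolist(),(R.T@(onplane(m,x,p[2]+t)-p)*1000).round(1)[:2].tolist()) for x in q])
```

```text
5.7 [ 0.406  -0.285   0.1661] [[0.477, -0.879, 0.004], [-0.879, -0.477, -0.0], [0.002, -0.004, -1.0]] [-0.69314812  0.84917435 -2.79158759] 0.0539687460864922
0.018 [([75, 105], [-80.7, -76.8]), ([75, 156], [-84.6, -56.7]), ([96, 227], [-81.2, -25.1]), ([221, 227], [-25.3, -25.0]), ([224, 258], [-24.8, -9.8]), ([243, 275], [-16.3, -1.0]), ([333, 289], [26.4, 6.5]), ([343, 107], [26.3, -75.9])]
0.022 [([75, 105], [-78.1, -76.6]), ([75, 156], [-81.8, -57.1]), ([96, 227], [-78.6, -26.6]), ([221, 227], [-24.5, -26.5]), ([224, 258], [-24.0, -11.8]), ([243, 275], [-15.8, -3.3]), ([333, 289], [25.6, 4.0]), ([343, 107], [25.5, -75.8])]
```

View pics/w5.png

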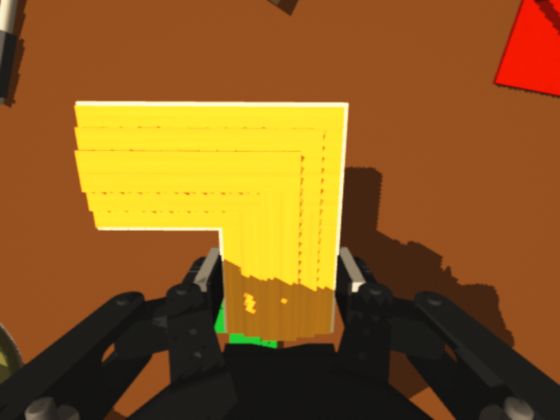

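The corner is lifted level and held centrally, with its outer tip at (345,103). In the tool frame its balance point is at about (-18.5,-31) mm. I'll stop short of the high bumper to measure it and the piece in the same view.

move_arm(rows=[{"dp": [0, -0.01, -0.006], "roll": 0, "hand": 0.3}, {"dp": [0, -0.025, -0.014], "roll": 0, "hand": 0.3}, {"dp": [0, -0.04, -0.022], "roll": 0, "hand": 0.3}, {"dp": [0, -0.058, -0.03], "roll": 0, "hand": 0.3}, {"dp": [0, -0.076, -0.038], "roll": 0, "hand": 0.3}, {"dp": [0, -0.09, -0.045], "roll": 0, "hand": 0.3}, {"dp": [0, -0.102, -0.05], "roll": 0, "hand": 0.3}, {"dp": [0, -0.109, -0.053], "roll": 0, "hand": 0.3}, {"dp": [0, -0.112, -0.055], "roll": 0, "hand": 0.3}, {"dp": [0, -0.112, -0.055], "roll": 0, "hand": 0.3}])

```text
clock: 6.58
position: [0.5037, -0.2307, 0.2189]
orientation: [[0.478, -0.878, -0.001], [-0.878, -0.478, -0.0], [-0.0, 0.001, -1.0]]
ft_force: [-0.3, -0.8, -1.7]
finger_gap: 0.0532
```

Run:
```python
from meas import *
for i in range(3): grab_frame("wrist")
m=camera_model("wrist");s=get_state();im=grab_frame("wrist");cv2.imwrite("pics/w6.png",im[:,:,::-1])
p=s["position"];R=s["orientation"];print(s["clock"],p.round(4),R.round(3).tolist(),s["ft_force"].round(1),s["finger_gap"])
pads("w",im,m);H=hsv(im)
d=[c for c in blobs(H[...,2]<75,300) if cv2.boundingRect(c)[1]<200]
for c in d:
    P=np.array([onplane(m,x[0],.028)[:2] for x in c])*1000;print(cv2.boundingRect(c),cv2.minEnclosingCircle(P.astype(np.float32)))
print(proj(m,(.628,-.143,.078)))
```

```text
6.7333 [ 0.5025 -0.2317  0.2188] [[0.476, -0.879, -0.001], [-0.879, -0.476, 0.0], [-0.001, 0.001, -1.0]] [-0.3 -0.6 -2.5] 0.05364942315265309
w pad [ 612.1 -153. ] [ 99.1 177.7] 28.3
(0, 175, 560, 245) ((188.26577758789062, -401.909423828125), 417.17340087890625)
(526, 152, 34, 75) ((649.1937255859375, -518.4952392578125), 46.01057052612305)
(61, 150, 16, 49) ((399.6201171875, -17.720420837402344), 28.73920249938965)
(300, 30, 55, 71) ((633.5059814453125, -216.17283630371094), 40.63451385498047)
(204, 0, 116, 97) ((627.9196166992188, -144.0281524658203), 58.17879104614258)
[256.67719012  19.0745249 ]
```

View pics/w6.png

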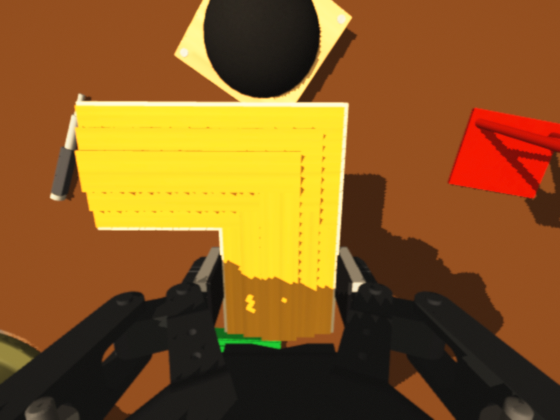

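The dome centre re-measures at (628,-144), which agrees. Going above it, about 18 mm over the top.

move_arm(rows=[{"dp": [0, -0.012, 0.003], "roll": 0, "hand": 0.3}, {"dp": [0, -0.03, 0.01], "roll": 0, "hand": 0.3}, {"dp": [0, -0.05, 0.022], "roll": 0, "hand": 0.3}, {"dp": [0, -0.07, 0.038], "roll": 0, "hand": 0.3}, {"dp": [0.001, -0.09, 0.056], "roll": 0, "hand": 0.3}, {"dp": [0.001, -0.105, 0.076], "roll": 0, "hand": 0.3}, {"dp": [0.001, -0.115, 0.094], "roll": 0, "hand": 0.3}, {"dp": [0.001, -0.12, 0.108], "roll": 0, "hand": 0.3}, {"dp": [0.001, -0.121, 0.116], "roll": 0, "hand": 0.3}, {"dp": [0.001, -0.121, 0.118], "roll": 0, "hand": 0.3}])

```text
clock: 7.62
position: [0.6093, -0.1737, 0.0993]
orientation: [[0.478, -0.879, -0.003], [-0.879, -0.478, 0.0], [-0.002, 0.003, -1.0]]
ft_force: [-1.2, -0.0, -2.6]
finger_gap: 0.0534
```

Run:
```python
from meas import *
P=[];F=[]
for i in range(6):
    s=get_state();grab_frame("wrist");
    if i>1:P.append(s["position"]);F.append(s["ft_force"])
print(s["clock"],np.mean(P,0).round(4),np.std(P,0).round(4),np.mean(F,0).round(2),s["orientation"].round(4).tolist())
p=np.mean(P,0);R=s["orientation"];b=p+R@[-.0185,-.031,0];print("bal",b,"err tool",(R.T@(np.array([.628,-.1438,b[2]])-b)).round(4))
```

```text
7.8667 [ 0.6103 -0.1751  0.1023] [0.0004 0.0001 0.0005] [ 0.16 -0.29 -2.06] [[0.4765, -0.8792, 0.0024], [-0.8792, -0.4765, -0.0001], [0.0012, -0.0021, -1.0]]
bal [ 0.62872702 -0.14403747  0.10232934] err tool [-0.0006  0.0005 -0.    ]
```

move_arm(rows=[{"dp": [0, 0, 0.004], "roll": 0, "hand": 0.3}, {"dp": [0, 0, 0.008], "roll": 0, "hand": 0.3}, {"dp": [0, 0, 0.01], "roll": 0, "hand": 0.3}, {"dp": [0, 0, 0.012], "roll": 0, "hand": 0.3}, {"dp": [0, 0, 0.013], "roll": 0, "hand": 0.3}, {"dp": [0, 0, 0.014], "roll": 0, "hand": 0.3}, {"dp": [0, 0, 0.014], "roll": 0, "hand": 0.3}, {"dp": [0, 0, 0.014], "roll": 0, "hand": 0.3}, {"dp": [0, 0, 0.014], "roll": 0, "hand": 0.3}, {"dp": [0, 0, 0.014], "roll": 0, "hand": 0.3}])

```text
clock: 8.75
position: [0.6104, -0.1741, 0.0874]
orientation: [[0.477, -0.879, 0.0], [-0.879, -0.477, 0.0], [0.0, -0.0, -1.0]]
ft_force: [0.4, 1.3, -2.9]
finger_gap: 0.0538
```

```bash
cat > st.py <<'E'
from h import *
P=[];F=[];O=[]
for i in range(4):
    grab_frame("wrist");s=get_state();P.append(s["position"]);F.append(s["ft_force"])
print(s["clock"],np.mean(P,0).round(4),np.mean(F,0).round(2),s["finger_gap"],s["wrist_torque"])
E
python3 st.py
```

```text
8.95 [ 0.6104 -0.1741  0.0874] [-0.08  0.18 -1.88] 0.05416341755711106 [-0.10366639  0.02494528  0.05425052]
```

move_arm(rows=[{"dp": [0, 0, 0.0005], "roll": 0, "hand": 0.3}, {"dp": [0, 0, 0.001], "roll": 0, "hand": 0.3}, {"dp": [0, 0, 0.0015], "roll": 0, "hand": 0.3}, {"dp": [0, 0, 0.002], "roll": 0, "hand": 0.3}, {"dp": [0, 0, 0.0025], "roll": 0, "hand": 0.3}, {"dp": [0, 0, 0.003], "roll": 0, "hand": 0.3}, {"dp": [0, 0, 0.003], "roll": 0, "hand": 0.3}, {"dp": [0, 0, 0.003], "roll": 0, "hand": 0.3}, {"dp": [0, 0, 0.003], "roll": 0, "hand": 0.3}, {"dp": [0, 0, 0.003], "roll": 0, "hand": 0.3}])

```text
clock: 9.78
position: [0.6104, -0.1741, 0.0844]
orientation: [[0.478, -0.879, 0.0], [-0.879, -0.478, 0.0], [0.0, -0.0, -1.0]]
ft_force: [1.1, 0.4, -1.2]
finger_gap: 0.0536
```

```bash
python3 st.py
```

```text
9.9833 [ 0.6104 -0.1741  0.0844] [-0.06 -0.23 -1.99] 0.05409101546290309 [-0.09682159  0.0289441  -0.03490462]
```

move_arm(rows=[{"dp": [0, 0, 0.0004], "roll": 0, "hand": 0.3}, {"dp": [0, 0, 0.0008], "roll": 0, "hand": 0.3}, {"dp": [0, 0, 0.0012], "roll": 0, "hand": 0.3}, {"dp": [0, 0, 0.0015], "roll": 0, "hand": 0.3}, {"dp": [0, 0, 0.0015], "roll": 0, "hand": 0.3}, {"dp": [0, 0, 0.0015], "roll": 0, "hand": 0.3}, {"dp": [0, 0, 0.0015], "roll": 0, "hand": 0.3}, {"dp": [0, 0, 0.0015], "roll": 0, "hand": 0.3}, {"dp": [0, 0, 0.0015], "roll": 0, "hand": 0.3}, {"dp": [0, 0, 0.0015], "roll": 0, "hand": 0.3}])

```text
clock: 10.82
position: [0.6103, -0.1741, 0.0831]
orientation: [[0.478, -0.879, 0.0], [-0.879, -0.478, 0.0], [-0.0, -0.0, -1.0]]
ft_force: [-2.7, 0.8, 3.4]
finger_gap: 0.0536
```

```bash
python3 st.py
```

```text
11.0167 [ 0.6103 -0.1741  0.083 ] [-2.54  0.21  3.48] 0.0534865089439119 [0.17848553 0.46943357 0.07983235]
```

Contact: the force rose by about 5 N at the expected height and place. I'll relieve the preload slightly, open, and then rise.

move_arm(rows=[{"dp": [0, 0, -0.0004], "roll": 0, "hand": 0.3}, {"dp": [0, 0, -0.0005], "roll": 0, "hand": -0.1}, {"dp": [0, 0, -0.0005], "roll": 0, "hand": -0.25}, {"dp": [0, 0, -0.0005], "roll": 0, "hand": -0.3}, {"dp": [0, 0, -0.0005], "roll": 0, "hand": -0.35}, {"dp": [0, 0, -0.0005], "roll": 0, "hand": -0.42}, {"dp": [0, 0, -0.0005], "roll": 0, "hand": -0.5}, {"dp": [0, 0, -0.0005], "roll": 0, "hand": -0.65}, {"dp": [0, 0, -0.0005], "roll": 0, "hand": -0.8}, {"dp": [0, 0, -0.0005], "roll": 0, "hand": -0.9}], squeeze=20)

```text
clock: 11.85
position: [0.6104, -0.174, 0.0833]
orientation: [[0.478, -0.879, 0.0], [-0.879, -0.478, 0.0], [0.0, -0.0, -1.0]]
ft_force: [0.2, -0.8, 0.0]
finger_gap: 0.0812
```

Run:
```python
from h import *
for i in range(2):
    im=grab_frame("wrist");s=get_state();print(s["clock"],s["position"].round(4),s["ft_force"].round(2),s["finger_gap"])
cv2.imwrite("pics/w7.png",im[:,:,::-1])
```

```text
11.9 [ 0.6104 -0.1741  0.0833] [-0.1   1.08 -0.25] 0.08076331418906706
11.95 [ 0.6103 -0.1741  0.0833] [ 0.15 -0.63 -0.07] 0.08092754858210864
```

View pics/w7.png

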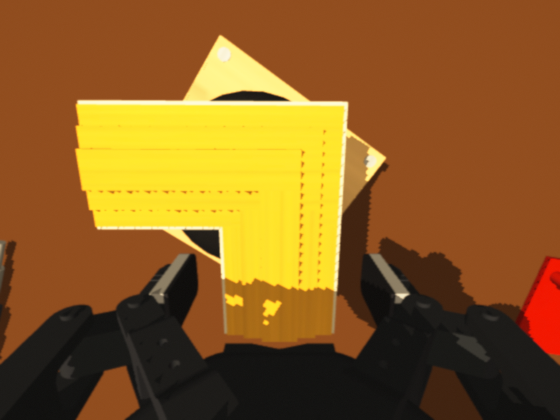

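The corner is released and sitting level on the dome, with the fingers clear of it at (180,275) and (380,275). Rising, then on to the rail.

move_arm(rows=[{"dp": [0, 0, -0.004], "roll": 0, "hand": -1}, {"dp": [0, 0, -0.014], "roll": 0, "hand": -1}, {"dp": [0, 0, -0.03], "roll": 0, "hand": -1}, {"dp": [0, 0, -0.055], "roll": 0, "hand": -1}, {"dp": [0, 0, -0.085], "roll": 0, "hand": -1}, {"dp": [-0.005, 0, -0.115], "roll": -0.05, "hand": -1}, {"dp": [-0.02, 0, -0.14], "roll": -0.15, "hand": -1}, {"dp": [-0.04, 0, -0.16], "roll": -0.26, "hand": -1}, {"dp": [-0.065, 0, -0.17], "roll": -0.38, "hand": -1}, {"dp": [-0.095, 0.001, -0.17], "roll": -0.5, "hand": -1}])

```text
clock: 12.78
position: [0.5654, -0.0925, 0.2575]
orientation: [[0.842, -0.54, 0.007], [-0.54, -0.842, -0.001], [0.006, -0.003, -1.0]]
ft_force: [0.2, 0.4, -0.8]
finger_gap: 0.0854
```

move_arm(rows=[{"dp": [-0.028, -0.015, 0], "roll": -0.12, "hand": -1}, {"dp": [-0.057, -0.03, 0], "roll": -0.24, "hand": -1}, {"dp": [-0.085, -0.045, 0], "roll": -0.36, "hand": -1}, {"dp": [-0.114, -0.06, 0], "roll": -0.48, "hand": -1}, {"dp": [-0.142, -0.076, 0], "roll": -0.6, "hand": -1}, {"dp": [-0.17, -0.091, 0.01], "roll": -0.72, "hand": -1}, {"dp": [-0.199, -0.106, 0.02], "roll": -0.84, "hand": -1}, {"dp": [-0.227, -0.121, 0.03], "roll": -0.96, "hand": -1}, {"dp": [-0.256, -0.136, 0.04], "roll": -1.08, "hand": -1}, {"dp": [-0.284, -0.151, 0.05], "roll": -1.2, "hand": -1}])

```text
clock: 13.62
position: [0.4067, 0.1908, 0.2041]
orientation: [[0.807, 0.591, 0.002], [0.591, -0.807, 0.002], [0.002, -0.0, -1.0]]
ft_force: [-0.2, 0.4, -0.3]
finger_gap: 0.0853
```

move_arm(rows=[{"dp": [0, 0, 0.005], "roll": -0.12, "hand": -1}, {"dp": [0, 0, 0.01], "roll": -0.24, "hand": -1}, {"dp": [0, 0, 0.015], "roll": -0.36, "hand": -1}, {"dp": [0, 0, 0.02], "roll": -0.48, "hand": -1}, {"dp": [0, 0, 0.025], "roll": -0.6, "hand": -1}, {"dp": [0, 0, 0.03], "roll": -0.62, "hand": -1}, {"dp": [0, 0, 0.03], "roll": -0.62, "hand": -1}, {"dp": [0, 0, 0.03], "roll": -0.62, "hand": -1}, {"dp": [0, 0, 0.03], "roll": -0.62, "hand": -1}, {"dp": [0, 0, 0.03], "roll": -0.62, "hand": -1}])

```text
clock: 14.45
position: [0.4076, 0.1899, 0.1739]
orientation: [[0.32, 0.948, 0.001], [0.948, -0.32, 0.001], [0.001, 0.001, -1.0]]
ft_force: [0.2, 1.0, -0.5]
finger_gap: 0.0853
```

Run:
```python
from meas import *
for i in range(2): grab_frame("wrist")
m=camera_model("wrist");s=get_state();im=grab_frame("wrist");cv2.imwrite("pics/w8.png",im[:,:,::-1])
yel("w",im,m);p=s["position"];R=s["orientation"];print(s["clock"],p.round(4),R.round(3).tolist(),s["ft_force"].round(1))
im=grab_frame("top");cv2.imwrite("pics/t8.png",im[:,:,::-1]);m=camera_model("top")
H=hsv(im);y=(H[...,0]>18)&(H[...,0]<38)&(H[...,1]>165)&(H[...,2]>140)
for c in blobs(y,120):
    M=cv2.moments(c);pp=onplane(m,(M['m10']/M['m00'],M['m01']/M['m00']),.1)
    if abs(pp[0]-.62)<.06 and abs(pp[1]+.14)<.06:
        P=np.array([onplane(m,x[0],.1)[:2] for x in c])*1000;r=cv2.minAreaRect(P.astype(np.float32));print("corner",r,cv2.boxPoints(r).round(0).tolist())
```

```text
w [402.5 191.4  22. ] rect [409.7 188.2] [ 43.2 153.7] 70.9 [[330.0, 193.0], [475.0, 143.0], [489.0, 184.0], [344.0, 234.0]]
14.55 [0.4075 0.1898 0.1737] [[0.319, 0.948, 0.001], [0.948, -0.319, 0.0], [0.001, 0.0, -1.0]] [-0.7 -0.2  0.5]
```

move_arm(rows=[{"dp": [0, 0, 0.025], "roll": 0, "hand": -1}, {"dp": [0, 0, 0.05], "roll": 0, "hand": -1}, {"dp": [0, 0, 0.075], "roll": 0, "hand": -1}, {"dp": [0, 0, 0.1], "roll": 0, "hand": -1}, {"dp": [0, 0, 0.12], "roll": 0, "hand": -1}, {"dp": [0, 0, 0.138], "roll": 0, "hand": -1}, {"dp": [0, 0, 0.152], "roll": 0, "hand": -1}, {"dp": [0, 0, 0.162], "roll": 0, "hand": -1}, {"dp": [0, 0, 0.169], "roll": 0, "hand": -1}, {"dp": [0, 0, 0.169], "roll": 0, "hand": -1}])

```text
clock: 15.48
position: [0.4066, 0.1893, 0.0033]
orientation: [[0.318, 0.948, -0.002], [0.948, -0.318, -0.001], [-0.002, -0.001, -1.0]]
ft_force: [0.5, -0.3, 0.9]
finger_gap: 0.0855
```

Run:
```python
from meas import *
s=get_state();print(s["clock"],s["position"].round(4),s["ft_force"].round(1))
m=camera_model("wrist");im=grab_frame("wrist");cv2.imwrite("pics/w9.png",im[:,:,::-1]);yel("w",im,m)
im=cv2.imread("pics/t8.png")[:,:,::-1].copy();m=camera_model("top")
H=hsv(im);y=(H[...,0]>18)&(H[...,0]<38)&(H[...,1]>165)&(H[...,2]>140)
for c in blobs(y,60): print(cv2.boundingRect(c))
a=cv2.resize(im[110:260,180:400],(560,382),interpolation=2)
w=cv2.imread("pics/w9.png")[:,:,::-1]
o=np.zeros((592,560,3),np.uint8);o[:382]=a;o[382:]=cv2.resize(w,(280,210)).repeat(1,1) if 0 else np.hstack([cv2.resize(w,(280,210)),np.zeros((210,280,3),np.uint8)])
cv2.imwrite("pics/crop9.png",o[:,:,::-1])
```

```text
15.4833 [0.4066 0.1893 0.0033] [ 0.5 -0.3  0.9]
w [437.2 181.5  22. ] rect [437.1 180.6] [43.4 15.7] 79.4 [[425.0, 161.0], [441.0, 158.0], [449.0, 200.0], [433.0, 203.0]]
w [407.5 186.6  22. ] rect [407.1 186.6] [16.8  7.9] 28.3 [[398.0, 186.0], [402.0, 179.0], [416.0, 187.0], [413.0, 194.0]]
w [365.6 204.2  22. ] rect [369.5 202.8] [42.5 66.7] 71.3 [[331.0, 193.0], [394.0, 172.0], [408.0, 212.0], [345.0, 234.0]]
```

View pics/crop9.png

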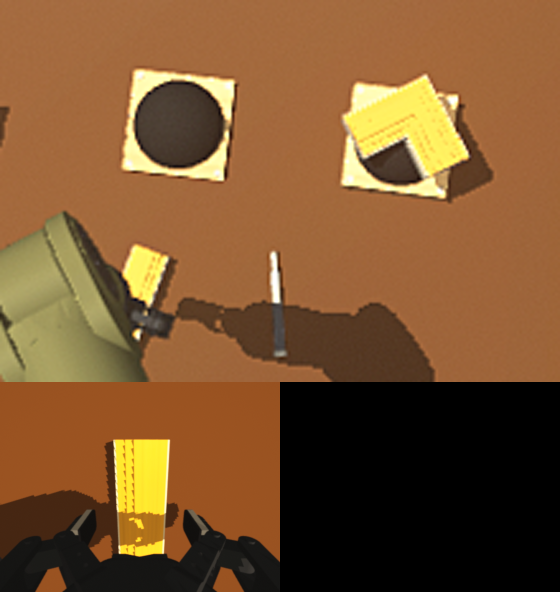

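The corner is resting well centred on the high dome (crop (407,130)), and the rail stands between the pads. Closing.

move_arm(rows=[{"dp": [0, 0, 0], "roll": 0, "hand": -0.6}, {"dp": [0, 0, -0.001], "roll": 0, "hand": -0.4}, {"dp": [0, 0, -0.001], "roll": 0, "hand": -0.2}, {"dp": [0, 0, -0.001], "roll": 0, "hand": 0}, {"dp": [0, 0, -0.001], "roll": 0, "hand": 0.2}, {"dp": [0, 0, -0.001], "roll": 0, "hand": 0.4}, {"dp": [0, 0, -0.001], "roll": 0, "hand": 0.4}, {"dp": [0, 0, -0.001], "roll": 0, "hand": 0.4}, {"dp": [0, 0, -0.001], "roll": 0, "hand": 0.4}, {"dp": [0, 0, -0.001], "roll": 0, "hand": 0.4}], squeeze=45)

```text
clock: 16.37
position: [0.408, 0.1903, 0.0064]
orientation: [[0.318, 0.948, 0.001], [0.948, -0.318, 0.001], [0.002, 0.001, -1.0]]
ft_force: [-1.6, -0.5, 5.3]
finger_gap: 0.044
```

```bash
python3 st.py
```

```text
16.5667 [0.408  0.1903 0.0064] [-0.92 -0.91  5.31] 0.04375864711423787 [-0.0992308   0.23609812  0.0061022 ]
```

move_arm(rows=[{"dp": [0, 0, -0.003], "roll": 0, "hand": 0.4}, {"dp": [0, 0, -0.008], "roll": 0, "hand": 0.4}, {"dp": [0, 0, -0.018], "roll": 0, "hand": 0.4}, {"dp": [0, 0, -0.035], "roll": 0, "hand": 0.4}, {"dp": [0, 0, -0.06], "roll": 0, "hand": 0.4}, {"dp": [0, 0, -0.09], "roll": 0, "hand": 0.4}, {"dp": [0, 0, -0.12], "roll": 0, "hand": 0.4}, {"dp": [0, 0, -0.145], "roll": 0, "hand": 0.4}, {"dp": [0, 0, -0.165], "roll": 0, "hand": 0.4}, {"dp": [0, 0, -0.175], "roll": 0, "hand": 0.4}])

```text
clock: 17.4
position: [0.4086, 0.1903, 0.1839]
orientation: [[0.318, 0.948, 0.004], [0.948, -0.318, 0.003], [0.004, 0.003, -1.0]]
ft_force: [0.3, 0.4, -2.6]
finger_gap: 0.0438
```

Run:
```python
from meas import *
for i in range(3): grab_frame("wrist")
m=camera_model("wrist");s=get_state();im=grab_frame("wrist");cv2.imwrite("pics/w10.png",im[:,:,::-1])
p=s["position"];R=s["orientation"];print(s["clock"],p.round(4),R.round(3).tolist(),s["ft_force"].round(1),s["wrist_torque"].round(3),s["finger_gap"])
H=hsv(im);y=(H[...,0]>18)&(H[...,0]<38)&(H[...,1]>130)&(H[...,2]>140)
for c in blobs(y,100):
    q=cv2.approxPolyDP(c,5,True).reshape(-1,2);print([(x.tolist(),(R.T@(onplane(m,x,p[2]+.016)-p)*1000).round(1)[:2].tolist()) for x in q])
for n in ("top","side"):
    m=camera_model(n);im=grab_frame(n);cv2.imwrite(f"pics/{n}10.png",im[:,:,::-1]);H=hsv(im)
    y=(H[...,0]>18)&(H[...,0]<38)&(H[...,1]>130)&(H[...,2]>140)
    for c in blobs(y,60):
        P=np.array([onplane(m,x[0],p[2]+.016)[:2] for x in c]);t=(P-p[:2])@R[:2,:2]*1000
        if abs(t).max()<160: print(n,cv2.boundingRect(c),t.min(0).round(1),t.max(0).round(1))
```

```text
17.55 [0.4074 0.1898 0.1806] [[0.318, 0.948, 0.001], [0.948, -0.318, 0.001], [0.001, 0.001, -1.0]] [ 0.7 -1.  -2.8] [-0.004  0.029  0.011] 0.04380987620501429
[([144, 387], [-73.8, 67.7]), ([126, 402], [-85.1, 78.2]), ([133, 411], [-82.2, 84.6]), ([148, 398], [-72.6, 75.3]), ([134, 399], [-80.4, 76.0])]
[([320, 312], [19.7, 20.7]), ([301, 317], [10.3, 23.5]), ([294, 308], [6.7, 18.3]), ([286, 321], [2.8, 25.9]), ([251, 326], [-14.8, 28.8]), ([239, 319], [-20.7, 24.7]), ([239, 342], [-21.3, 38.5]), ([265, 340], [-7.9, 37.3]), ([277, 348], [-1.8, 42.3]), ([319, 342], [19.8, 38.6])]
[([559, 178], [120.7, -46.7]), ([523, 182], [105.5, -44.9]), ([506, 347], [116.7, 41.9]), ([524, 185], [106.3, -43.6])]
[([227, 113], [-21.8, -73.7]), ([235, 256], [-21.2, -9.9]), ([264, 251], [-7.6, -12.4]), ([295, 262], [6.9, -6.7]), ([324, 256], [20.4, -9.8]), ([330, 113], [20.2, -73.6])]
[([308, 0], [10.2, -113.5]), ([370, 50], [34.6, -96.8]), ([392, 18], [41.9, -107.6]), ([370, 0], [33.1, -113.5])]
top (221, 201, 19, 23) [-22.6  23.3] [19.  75.7]
side (268, 225, 21, 18) [-22.9 -78.1] [ 18.2 -11.6]
```

move_arm(rows=[{"dp": [0.001, 0.012, 0], "roll": 0, "hand": 0.4}, {"dp": [0.003, 0.035, 0], "roll": 0, "hand": 0.4}, {"dp": [0.006, 0.063, 0], "roll": 0, "hand": 0.4}, {"dp": [0.01, 0.095, 0], "roll": 0, "hand": 0.4}, {"dp": [0.014, 0.128, 0.005], "roll": 0, "hand": 0.4}, {"dp": [0.017, 0.16, 0.015], "roll": 0, "hand": 0.4}, {"dp": [0.02, 0.19, 0.03], "roll": 0, "hand": 0.4}, {"dp": [0.023, 0.215, 0.05], "roll": 0, "hand": 0.4}, {"dp": [0.025, 0.233, 0.068], "roll": 0, "hand": 0.4}, {"dp": [0.025, 0.24, 0.08], "roll": 0, "hand": 0.4}])

```text
clock: 18.53
position: [0.6432, 0.1351, 0.0959]
orientation: [[0.32, 0.947, -0.004], [0.947, -0.32, -0.003], [-0.004, -0.002, -1.0]]
ft_force: [-1.6, 0.3, -1.8]
finger_gap: 0.0435
```

```bash
python3 st.py
python3 - <<'E'
from meas import *
p=get_state()["position"];R=get_state()["orientation"]
b=p+R@[-.0004,.0007,0];print(p.round(4),"bal",b.round(4),"err tool",(R.T@(np.array([.6444,.1374,b[2]])-b)).round(4))
for n in ("top","side"):
    m=camera_model(n);im=grab_frame(n);cv2.imwrite(f"pics/{n}11.png",im[:,:,::-1])
E
```

```text
18.7333 [0.6413 0.136  0.0967] [ 0.16 -0.2  -1.74] 0.043994976749102584 [ 0.04409424 -0.02469322  0.04584391]
[0.6415 0.1372 0.0995] bal [0.6421 0.1366 0.0995] err tool [ 0.0015  0.002  -0.    ]
```

move_arm(rows=[{"dp": [0.001, 0.001, 0.003], "roll": 0, "hand": 0.4}, {"dp": [0.001, 0.002, 0.006], "roll": 0, "hand": 0.4}, {"dp": [0.001, 0.002, 0.01], "roll": 0, "hand": 0.4}, {"dp": [0.001, 0.002, 0.014], "roll": 0, "hand": 0.4}, {"dp": [0.001, 0.002, 0.017], "roll": 0, "hand": 0.4}, {"dp": [0.001, 0.002, 0.02], "roll": 0, "hand": 0.4}, {"dp": [0.001, 0.002, 0.022], "roll": 0, "hand": 0.4}, {"dp": [0.001, 0.002, 0.023], "roll": 0, "hand": 0.4}, {"dp": [0.001, 0.002, 0.023], "roll": 0, "hand": 0.4}, {"dp": [0.001, 0.002, 0.023], "roll": 0, "hand": 0.4}])

```text
clock: 19.67
position: [0.645, 0.1374, 0.0773]
orientation: [[0.318, 0.948, 0.0], [0.948, -0.318, -0.0], [-0.0, 0.0, -1.0]]
ft_force: [-0.3, 0.7, -1.3]
finger_gap: 0.0437
```

```bash
python3 st.py
python3 - <<'E'
from meas import *
P=[]
for i in range(4): grab_frame("top");P.append(get_state()["position"])
p=np.mean(P,0);R=get_state()["orientation"]
b=p+R@[-.0004,.0007,0];print(get_state()["clock"],p.round(4),np.ptp(P,0).round(4),"bal",b.round(4),"err tool",(R.T@(np.array([.6444,.1374,b[2]])-b)).round(4))
E
```

```text
19.8667 [0.6452 0.1374 0.0776] [ 0.11 -0.14 -1.96] 0.043676959770048186 [-0.04020901  0.01814599 -0.02268863]
20.0667 [0.6451 0.1375 0.0775] [0.0001 0.     0.0001] bal [0.6456 0.1369 0.0775] err tool [ 0.0001 -0.0014 -0.    ]
```

move_arm(rows=[{"dp": [0, -0.001, 0.002], "roll": 0, "hand": 0.4}, {"dp": [0, -0.0015, 0.004], "roll": 0, "hand": 0.4}, {"dp": [0, -0.0015, 0.006], "roll": 0, "hand": 0.4}, {"dp": [0, -0.0015, 0.008], "roll": 0, "hand": 0.4}, {"dp": [0, -0.0015, 0.009], "roll": 0, "hand": 0.4}, {"dp": [0, -0.0015, 0.01], "roll": 0, "hand": 0.4}, {"dp": [0, -0.0015, 0.0105], "roll": 0, "hand": 0.4}, {"dp": [0, -0.0015, 0.011], "roll": 0, "hand": 0.4}, {"dp": [0, -0.0015, 0.011], "roll": 0, "hand": 0.4}, {"dp": [0, -0.0015, 0.011], "roll": 0, "hand": 0.4}])

```text
clock: 20.9
position: [0.6437, 0.1379, 0.0664]
orientation: [[0.318, 0.948, 0.0], [0.948, -0.318, 0.0], [0.0, 0.0, -1.0]]
ft_force: [-0.6, -0.3, -1.5]
finger_gap: 0.0439
```

```bash
python3 st.py
```

```text
21.1 [0.6437 0.1379 0.0664] [-0.13  0.25 -1.58] 0.04392507654532962 [ 0.0131526  -0.03434492 -0.00689054]
```

move_arm(rows=[{"dp": [0, 0, 0.0004], "roll": 0, "hand": 0.4}, {"dp": [0, 0, 0.0008], "roll": 0, "hand": 0.4}, {"dp": [0, 0, 0.0012], "roll": 0, "hand": 0.4}, {"dp": [0, 0, 0.0016], "roll": 0, "hand": 0.4}, {"dp": [0, 0, 0.0018], "roll": 0, "hand": 0.4}, {"dp": [0, 0, 0.002], "roll": 0, "hand": 0.4}, {"dp": [0, 0, 0.002], "roll": 0, "hand": 0.4}, {"dp": [0, 0, 0.002], "roll": 0, "hand": 0.4}, {"dp": [0, 0, 0.002], "roll": 0, "hand": 0.4}, {"dp": [0, 0, 0.002], "roll": 0, "hand": 0.4}])

```text
clock: 21.93
position: [0.6436, 0.1379, 0.0645]
orientation: [[0.318, 0.948, 0.0], [0.948, -0.318, 0.0], [0.0, -0.0, -1.0]]
ft_force: [-0.8, -0.3, -0.2]
finger_gap: 0.0441
```

```bash
python3 st.py
```

```text
22.1333 [0.6436 0.1379 0.0645] [-1.11  0.    0.33] 0.04397208862567254 [-0.07172231  0.264177    0.01099139]
```

Light contact (about 2 N, the piece's own weight). Releasing.

move_arm(rows=[{"dp": [0, 0, 0], "roll": 0, "hand": 0.1}, {"dp": [0, 0, 0], "roll": 0, "hand": 0.0}, {"dp": [0, 0, 0], "roll": 0, "hand": -0.05}, {"dp": [0, 0, 0], "roll": 0, "hand": -0.1}, {"dp": [0, 0, 0], "roll": 0, "hand": -0.17}, {"dp": [0, 0, 0], "roll": 0, "hand": -0.25}, {"dp": [0, 0, 0], "roll": 0, "hand": -0.35}, {"dp": [0, 0, 0], "roll": 0, "hand": -0.5}, {"dp": [0, 0, 0], "roll": 0, "hand": -0.7}, {"dp": [0, 0, 0], "roll": 0, "hand": -0.9}], squeeze=20)

```text
clock: 22.97
position: [0.6437, 0.1379, 0.0644]
orientation: [[0.318, 0.948, 0.0], [0.948, -0.318, 0.0], [0.0, 0.0, -1.0]]
ft_force: [-0.2, -0.2, -0.3]
finger_gap: 0.0808
```

```bash
python3 st.py
```

```text
23.1667 [0.6436 0.1379 0.0644] [-0.4   0.51 -0.28] 0.08083873810693916 [ 0.03287239  0.02723458 -0.0071363 ]
```

move_arm(rows=[{"dp": [0, 0, -0.003], "roll": 0, "hand": -1}, {"dp": [0, 0, -0.01], "roll": 0, "hand": -1}, {"dp": [0, 0, -0.025], "roll": 0, "hand": -1}, {"dp": [0, 0, -0.045], "roll": 0, "hand": -1}, {"dp": [0, 0, -0.075], "roll": 0, "hand": -1}, {"dp": [0, 0, -0.11], "roll": 0, "hand": -1}, {"dp": [0, -0.02, -0.14], "roll": 0, "hand": -1}, {"dp": [0, -0.05, -0.165], "roll": 0, "hand": -1}, {"dp": [0, -0.085, -0.18], "roll": 0, "hand": -1}, {"dp": [0, -0.12, -0.19], "roll": 0, "hand": -1}])

```text
clock: 24.0
position: [0.5299, 0.176, 0.2574]
orientation: [[0.32, 0.948, 0.004], [0.948, -0.32, 0.002], [0.003, 0.003, -1.0]]
ft_force: [1.1, 1.0, 0.1]
finger_gap: 0.0852
```

move_arm(rows=[{"dp": [0.01, -0.03, 0], "roll": 0, "hand": -1}, {"dp": [0.04, -0.06, 0], "roll": 0, "hand": -1}, {"dp": [0.07, -0.07, 0], "roll": 0, "hand": -1}, {"dp": [0.1, -0.08, 0], "roll": 0, "hand": -1}, {"dp": [0.13, -0.08, 0], "roll": 0, "hand": -1}, {"dp": [0.16, -0.08, 0], "roll": 0, "hand": -1}, {"dp": [0.19, -0.08, 0], "roll": 0, "hand": -1}, {"dp": [0.2, -0.08, 0], "roll": 0, "hand": -1}, {"dp": [0.2, -0.08, 0], "roll": 0, "hand": -1}, {"dp": [0.2, -0.08, 0], "roll": 0, "hand": -1}])

```text
clock: 24.83
position: [0.5177, 0.3905, 0.2544]
orientation: [[0.318, 0.948, 0.0], [0.948, -0.318, -0.001], [-0.001, 0.0, -1.0]]
ft_force: [0.1, -1.0, -0.3]
finger_gap: 0.0854
```

Run:
```python
from h import *
s=get_state();print(s["clock"],s["position"].round(3))
t=grab_frame("top");d=grab_frame("side");cv2.imwrite("pics/t12.png",t[:,:,::-1]);cv2.imwrite("pics/s12.png",d[:,:,::-1])
a=cv2.resize(t[110:260,180:400],(560,382),interpolation=2);b=cv2.resize(d[150:240,190:340],(350,210),interpolation=2)
o=np.zeros((592,560,3),np.uint8);o[:382]=a;o[382:,:350]=b;cv2.imwrite("pics/crop12.png",o[:,:,::-1])
m=camera_model("top");H=hsv(t);y=(H[...,0]>18)&(H[...,0]<38)&(H[...,1]>165)&(H[...,2]>140)
for z,g in ((.08,(.644,.1375)),(.1,(.628,-.1435))):
  for c in blobs(y,60):
    P=np.array([onplane(m,x[0],z)[:2] for x in c])*1000;r=cv2.minAreaRect(P.astype(np.float32))
    if np.hypot(r[0][0]-g[0]*1000,r[0][1]-g[1]*1000)<60: print(z,np.round(r[0],1),np.round(r[1],1),round(r[2],1),cv2.boxPoints(r).round(0).tolist())
```

```text
24.8333 [0.518 0.39  0.254]
```

View pics/crop12.png

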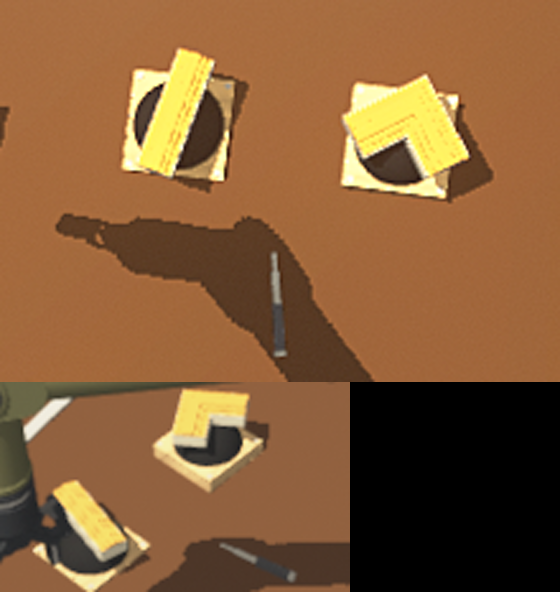

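Run:
```python
from h import *
mt=camera_model("top");ms=camera_model("side")
T=lambda c:(180+c[0]*220/560,110+c[1]*150/382)
S=lambda c:(190+c[0]*150/350,150+(c[1]-382)*90/210)
def go(tp,sp):
    sp=[S(c) for c in sp];pts=[]
    for c in tp:
        best=None
        for q in sp:
            X=tri([ray(mt,T(c)),ray(ms,q)]);e=np.linalg.norm(proj(ms,X)-q)+np.linalg.norm(proj(mt,X)-T(c))
            if .05<X[2]<.15 and (best is None or e<best[0]): best=(e,X)
        if best: print(c,best[0].round(2),(best[1]*1000).round(0));pts.append(best[1])
    P=np.array(pts)
    if len(P)>2:
        n=np.linalg.svd(P-P.mean(0))[2][2];print("tilt deg",np.degrees(np.arccos(abs(n[2]))).round(1),"ctr",P.mean(0).round(3))
go([(180,48),(214,60),(174,177),(140,167)],[(75,481),(54,490),(127,542),(103,556)])
go([(428,75),(343,118),(468,158),(363,155),(405,138),(425,179)],[(186,389),(248,393),(244,417),(211,416),(206,438),(173,440)])
# motion check since earlier frames
a=cv2.imread("pics/t8.png").astype(int);b=cv2.imread("pics/t12.png").astype(int);print("corner change",abs(a-b)[130:195,310:370].mean())
```

```text
(180, 48) 1.3 [719. 130.  80.]
(214, 60) 0.05 [710.  90.  72.]
(174, 177) 0.24 [566. 135.  65.]
(140, 167) 0.38 [577. 177.  63.]
tilt deg 6.7 ctr [0.643 0.133 0.07 ]
(428, 75) 1.27 [ 691. -169.   91.]
(343, 118) 0.81 [639. -69.  79.]
(468, 158) 0.32 [ 592. -214.  102.]
(363, 155) 1.46 [591. -93.  93.]
(405, 138) 0.17 [ 615. -142.   91.]
(425, 179) 0.19 [ 565. -165.   99.]
tilt deg 8.1 ctr [ 0.616 -0.142  0.093]
corner change 1.8872649572649574
```

Both pieces stand on their domes, and the nail set and box look undisturbed. The tilt estimate from hand-read pixels is too coarse, so I'll measure it from two or three wrist viewpoints, numerically since the viewing budget is used up.

move_arm(rows=[{"dp": [0, 0.03, 0], "roll": 0, "hand": -1}, {"dp": [0, 0.06, 0], "roll": 0, "hand": -1}, {"dp": [0, 0.09, 0], "roll": 0, "hand": -1}, {"dp": [0, 0.12, 0], "roll": 0, "hand": -1}, {"dp": [0, 0.15, 0], "roll": 0, "hand": -1}, {"dp": [0, 0.17, 0], "roll": 0, "hand": -1}, {"dp": [0, 0.18, 0], "roll": 0, "hand": -1}, {"dp": [0, 0.18, 0], "roll": 0, "hand": -1}, {"dp": [0, 0.18, 0], "roll": 0, "hand": -1}, {"dp": [0, 0.18, 0], "roll": 0, "hand": -1}])

```text
clock: 25.77
position: [0.6874, 0.3339, 0.255]
orientation: [[0.318, 0.948, -0.0], [0.948, -0.318, 0.001], [0.001, -0.001, -1.0]]
ft_force: [0.2, 0.6, 0.5]
finger_gap: 0.0855
```

```bash
cat > snap.py <<'E'
import sys,pickle
from h import *
n=sys.argv[1]
for i in range(3): grab_frame("wrist")
m=camera_model("wrist");im=grab_frame("wrist");cv2.imwrite(f"pics/{n}.png",im[:,:,::-1]);pickle.dump(m,open(f"{n}.pkl","wb"))
s=get_state();print(s["clock"],s["position"].round(3));H=hsv(im)
y=(H[...,0]>18)&(H[...,0]<38)&(H[...,1]>175)&(H[...,2]>120)
print("pred",proj(m,(.644,.1375,.08)).round(),proj(m,(.628,-.1435,.1)).round())
for c in blobs(y,800): print(cv2.boundingRect(c),cv2.approxPolyDP(c,5,True).reshape(-1,2).tolist())
E
python3 snap.py A
```

```text
25.9667 [0.687 0.335 0.255]
pred [100. 207.] [-141.  275.]
(68, 138, 46, 53) [[68, 139], [78, 190], [113, 184], [106, 139]]
```

move_arm(rows=[{"dp": [-0.035, 0.005, 0], "roll": 0, "hand": -1}, {"dp": [-0.07, 0.01, 0], "roll": 0, "hand": -1}, {"dp": [-0.105, 0.015, 0], "roll": 0, "hand": -1}, {"dp": [-0.14, 0.02, 0], "roll": 0, "hand": -1}, {"dp": [-0.175, 0.025, 0], "roll": 0, "hand": -1}, {"dp": [-0.21, 0.03, 0], "roll": 0, "hand": -1}, {"dp": [-0.245, 0.035, 0], "roll": 0, "hand": -1}, {"dp": [-0.28, 0.04, 0], "roll": 0, "hand": -1}, {"dp": [-0.315, 0.045, 0], "roll": 0, "hand": -1}, {"dp": [-0.35, 0.05, 0], "roll": 0, "hand": -1}])

```text
clock: 26.8
position: [0.6235, -0.0148, 0.2548]
orientation: [[0.317, 0.948, 0.001], [0.948, -0.317, 0.001], [0.001, 0.001, -1.0]]
ft_force: [1.3, -0.1, 0.8]
finger_gap: 0.0854
```

```bash
python3 snap.py B
```

```text
27.0 [ 0.624 -0.015  0.255]
pred [423. 159.] [171. 232.]
(137, 216, 105, 56) [[241, 218], [233, 225], [167, 234], [157, 247], [137, 252], [157, 267], [174, 254], [188, 254], [192, 271]]
(397, 83, 57, 145) [[453, 84], [412, 84], [397, 225], [433, 225]]
```

move_arm(rows=[{"dp": [-0.03, 0.003, 0], "roll": 0, "hand": -1}, {"dp": [-0.06, 0.006, 0], "roll": 0, "hand": -1}, {"dp": [-0.09, 0.01, 0], "roll": 0, "hand": -1}, {"dp": [-0.12, 0.015, 0], "roll": 0, "hand": -1}, {"dp": [-0.15, 0.02, 0], "roll": 0, "hand": -1}, {"dp": [-0.18, 0.025, 0], "roll": 0, "hand": -1}, {"dp": [-0.21, 0.03, 0], "roll": 0, "hand": -1}, {"dp": [-0.24, 0.035, 0], "roll": 0, "hand": -1}, {"dp": [-0.27, 0.04, 0], "roll": 0, "hand": -1}, {"dp": [-0.28, 0.04, 0], "roll": 0, "hand": -1}])

```text
clock: 27.83
position: [0.5723, -0.2954, 0.2543]
orientation: [[0.321, 0.947, -0.0], [0.947, -0.321, -0.003], [-0.003, 0.0, -1.0]]
ft_force: [-0.0, -0.6, 0.4]
finger_gap: 0.085
```

```bash
python3 snap.py C
```

```text
28.0333 [ 0.575 -0.289  0.254]
pred [694. 122.] [431. 196.]
(360, 149, 148, 103) [[507, 182], [478, 149], [432, 189], [396, 152], [360, 188], [426, 251]]
```

```bash
cat > fit.py <<'E'
from h import *
import pickle
from scipy.optimize import least_squares
from scipy.spatial.transform import Rotation as Rn
A,B,C=[pickle.load(open(f"{n}.pkl","rb")) for n in "ABC"];mt=camera_model("top")
T=lambda c:(180+c[0]*220/560,110+c[1]*150/382)
def fit(name,obs,model,g,yaw,top):
    # obs: list of (cam, pixel, model vertex idx)
    def f(q,dz=0):
        R=Rn.from_rotvec([q[3],q[4],0])*Rn.from_rotvec([0,0,q[2]])
        X=R.apply(model)+[q[0],q[1],q[5]]
        return X,np.concatenate([(proj(m,X[i])-p) for m,p,i in obs])
    r=least_squares(lambda q:f(q)[1],[g[0],g[1],yaw,0,0,top],x_scale=[.01,.01,.1,.1,.1,.01],loss="soft_l1")
    q=r.x;cov=np.linalg.inv(r.jac.T@r.jac)*max(1,2*r.cost/(len(r.fun)-6))
    print(name,"bal xy",(q[:2]*1000).round(1),"z under",(q[5]*1000).round(1),"yaw",np.degrees(q[2]).round(1),"tilt xy deg",np.degrees(q[3:5]).round(2),"sd",np.degrees(np.sqrt(np.diag(cov))[3:5]).round(2));print(" res",f(q)[1].round(1))
m=lambda L:np.array([[x,y,22] for x,y in L])/1000.
rail=m([(75,22),(75,-22),(-75,-22),(-75,22)])
yr=np.radians(-18.5)
# match vertices by nearest projection of the level guess
def match(model,g,yaw,top,sets):
    X=Rn.from_rotvec([0,0,yaw]).apply(model)+[g[0],g[1],top]
    o=[]
    for cam,ps in sets:
        U=np.array([proj(cam,x) for x in X])
        for p in ps:
            k=np.linalg.norm(U-p,axis=1);i=k.argmin();o.append((cam,np.array(p,float),i))
    print([(int(i)) for _,_,i in o]);return o
bR=[(453,84),(412,84),(397,225),(433,225)];aR=[(68,139),(106,139)];tR=[T(c) for c in [(180,48),(214,60),(174,177),(140,167)]]
for nm,S in (("rail B",[(B,bR)]),("rail AB",[(B,bR),(A,aR)]),("rail all",[(B,bR),(A,aR),(mt,tR)])):
    fit(nm,match(rail,(.644,.1375),yr,.058,S),rail,(.644,.1375),yr,.058)
L=m([(-46,-46),(64,-46),(64,9),(9,9),(9,64),(-46,64)]);yc=np.radians(118.3)
cC=[(507,182),(478,149),(432,189),(396,152),(360,188),(426,251)];tC=[T(c) for c in [(428,75),(343,118),(468,158),(363,155),(405,138),(425,179)]]
for nm,S in (("corner C",[(C,cC)]),("corner all",[(C,cC),(mt,tC)])):
    fit(nm,match(L,(.628,-.1435),yc,.078,S),L,(.628,-.1435),yc,.078)
E
python3 fit.py
```

```text
[3, 2, 1, 0]
rail B bal xy [644.4 136.2] z under 55.9 yaw -19.2 tilt xy deg [-5.79  0.16] sd [2.31 2.68]
 res [ 0.   0.4 -0.  -0.3 -0.4  0.4  0.3 -0.6]
[3, 2, 1, 0, 2, 3]
rail AB bal xy [644.3 136.3] z under 57.2 yaw -18.3 tilt xy deg [-3.12  1.1 ] sd [4.16 1.85]
 res [ 0.8  0.1 -0.8  0.3 -0.9  0.7  0.5 -0.5 -1.1 -0.1  4.1 -0.4]
[3, 2, 1, 0, 2, 3, 0, 1, 2, 3]
rail all bal xy [644.2 136.5] z under 57.6 yaw -18.3 tilt xy deg [ 0.91 -0.42] sd [4.91 2.13]
 res [ 0.4 -0.3 -3.   0.4 -2.5  0.3  0.3  0.1 -1.7 -0.3  1.7 -0.4 -0.7 -0.3
 -0.8 -0.2 -1.8 -1.  -1.9 -1.9]
[1, 2, 3, 4, 5, 0]
corner C bal xy [ 637.4 -133.4] z under 58.4 yaw 119.7 tilt xy deg [ 4.33 -0.03] sd [3.1  3.94]
 res [ 0.7  1.3 -3.5 -0.6  0.1 -2.8  1.7  0.1 -0.4  1.  -0.3 -0.2]
[1, 2, 3, 4, 5, 0, 0, 1, 5, 2, 3, 4]
corner all bal xy [ 628.7 -142.5] z under 75.0 yaw 119.1 tilt xy deg [0.92 5.12] sd [2.42 3.14]
 res [ 0.5  0.5 -0.8 -2.5  0.1 -2.9  2.2 -1.7 -3.2  1.8 -3.7  1.  -2.5 -0.2
 -0.8 -1.1 -0.4 -1.7  0.   0.  -0.5 -1.4  0.6 -1.8]
```

```bash
python3 snap.py C
python3 - <<'E'
from h import *
im=cv2.imread("pics/C.png")[:,:,::-1].copy();H=hsv(im)
for s in (120,150,200):
    y=(H[...,0]>15)&(H[...,0]<38)&(H[...,1]>s)&(H[...,2]>70)
    for c in blobs(y,800): print(s,cv2.approxPolyDP(c,4,True).reshape(-1,2).tolist())
for p in ((170,475),(200,440),(240,420),(180,380)): print(p,H[p])
E
```

```text
28.2333 [ 0.574 -0.289  0.254]
pred [692. 123.] [429. 197.]
(358, 149, 148, 104) [[505, 183], [477, 149], [432, 189], [395, 152], [358, 188], [422, 252]]
120 [[506, 183], [476, 148], [431, 189], [395, 150], [357, 188], [423, 254]]
120 [[449, 120], [339, 143], [358, 239], [396, 232], [380, 234], [392, 227], [371, 219], [357, 202], [351, 184], [363, 159], [386, 140], [402, 136], [427, 141], [447, 159], [452, 154]]
150 [[506, 183], [476, 148], [432, 189], [395, 151], [357, 187], [425, 253]]
150 [[449, 120], [339, 143], [358, 239], [396, 232], [377, 234], [390, 226], [361, 209], [350, 185], [375, 147], [412, 136], [429, 142], [443, 156], [426, 140], [407, 135], [381, 142], [361, 159], [342, 144]]
200 [[505, 182], [477, 149], [432, 190], [395, 153], [359, 188], [422, 251]]
(170, 475) [ 27 209 255]
(200, 440) [ 26 211 255]
(240, 420) [ 21 219 248]
(180, 380) [ 27 208 255]
```

```bash
cat > lv.py <<'E'
from h import *
def verts(c,eps):
    q=cv2.approxPolyDP(c,eps,True).reshape(-1,2).astype(float);P=c.reshape(-1,2).astype(float);n=len(q);L=[]
    for i in range(n):
        a,b=q[i],q[(i+1)%n];d=(b-a)/np.linalg.norm(b-a);l=np.linalg.norm(b-a)
        t=(P-a)@d;o=abs((P-a)@[-d[1],d[0]]);S=P[(t>.15*l)&(t<.85*l)&(o<3)]
        v=cv2.fitLine(S.astype(np.float32),cv2.DIST_L2,0,.01,.01).ravel();L.append(v)
    out=[]
    for i in range(n):
        u,w=L[i-1],L[i];A=np.array([[u[0],-w[0]],[u[1],-w[1]]]);s=np.linalg.solve(A,w[2:]-u[2:]);out.append(u[2:]+s[0]*u[:2])
    return np.array(out)
E
python3 - <<'E'
exec(open("fit.py").read().split("bR=")[0])
from lv import *
def cont(f,s,near,v=100):
    im=cv2.imread(f)[:,:,::-1].copy();H=hsv(im);y=(H[...,0]>15)&(H[...,0]<38)&(H[...,1]>s)&(H[...,2]>v)
    return [c for c in blobs(y,200) if cv2.pointPolygonTest(c,near,False)>=0][0]
L=m([(-46,-46),(64,-46),(64,9),(9,9),(9,64),(-46,64)]);yc=np.radians(118.3)
vC=verts(cont("pics/C.png",120,(470,180)),5);print(vC.round(1).tolist())
vB=verts(cont("pics/B.png",175,(423,159)),5);print(vB.round(1).tolist())
vT=[];vR=[]
for s in (150,165,180):
    try:
        c=cont("pics/t12.png",s,(351,153));print(s,len(cv2.approxPolyDP(c,2.5,True)),cv2.contourArea(c))
        if len(cv2.approxPolyDP(c,2.5,True))==6: vT=verts(c,2.5)
    except IndexError: pass
fit("corner C",match(L,(.628,-.1435),yc,.078,[(C,vC)]),L,(.628,-.1435),yc,.078)
if len(vT): fit("corner C+T",match(L,(.628,-.1435),yc,.078,[(C,vC),(mt,vT)]),L,(.628,-.1435),yc,.078)
fit("rail B",match(rail,(.644,.1375),yr,.058,[(B,vB)]),rail,(.644,.1375),yr,.058)
E
```

```text
[[508.5, 182.8000030517578], [477.20001220703125, 147.60000610351562], [430.6000061035156, 189.39999389648438], [395.0, 150.5], [356.70001220703125, 187.5], [423.0, 254.1999969482422]]
[[452.6000061035156, 82.80000305175781], [412.8999938964844, 83.5], [397.20001220703125, 226.1999969482422], [431.3999938964844, 226.8000030517578]]
150 6 777.5
[1, 2, 3, 4, 5, 0]
corner C bal xy [ 631.8 -139.6] z under 72.8 yaw 119.0 tilt xy deg [3.16 0.83] sd [2.29 2.95]
 res [ 0.3  1.5 -1.4 -0.1  0.5 -2.9  1.1 -0.2 -1.   1.2  0.1 -0.4]
[1, 2, 3, 4, 5, 0, 1, 2, 3, 4, 5, 0]
corner C+T bal xy [ 629.3 -142.3] z under 77.9 yaw 119.4 tilt xy deg [2.32 3.09] sd [1.76 1.97]
 res [ 0.5  1.  -0.6 -0.6  0.4 -2.5  0.9  0.1 -2.1  2.5 -0.8 -0.1 -1.3 -1.5
 -0.3  1.6 -1.2  2.1 -0.9  0.6  1.3 -0.7  0.2 -2.5]
[3, 2, 1, 0]
rail B bal xy [642.6 132.4] z under 61.1 yaw -19.0 tilt xy deg [-9.58  2.66] sd [3.67 5.6 ]
 res [ 0.1  1.  -0.  -0.7 -0.6  1.   0.6 -2. ]
```

```bash
python3 -c "
from plant import *
print(job_done());print(get_state()['clock'])"
```

```text
the job is handed in; nothing more can be done
None
the job is handed in; nothing more can be done
```

I set the frame corner on the high bumper and then the straight moulding (the larger yellow bar) on the low one. Both are gilt side up, and I handed the job in after about 28 s. The first contact was about 5 N for the corner and about 2 N for the moulding.

- **Position:** by the last pictures, both pieces stay on their domes. In the combined fits their balance points lie within about 2 mm of the dome tops.
- **Neighbours:** I saw no disturbance of the nail set in the last view. The pencil box was not in that final crop. I made no moves near it until the very end; the last retreat and camera moves passed within about 0.15 m, at 0.25 m height.
- **Tilt, not settled:** my tilt checks disagreed with each other.
  - For the corner, the combined fit gave about 4°, with 2° uncertainty on each axis, while a hand-read estimate gave 8°.
  - For the moulding, the estimates ran from about 1° to 10°, with uncertainty up to 5°. A tilt across its width was the least certain.
  - The 1–2 mm offsets imply a tilt of about 2°, so I relied on those and did not re-place either piece.

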